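Latch the sample carrier's sliding lid

ROBOT

A 6-joint arm with a two-finger parallel gripper is mounted at the origin on the work surface. World frame = base frame: x ahead of the robot, y to its left, z up, the work surface at z = 0. Lengths are in mm, angles in rad, forces in N, time in s.
With the tool pointing down it reaches from about 300 to 775 mm from the base axis. Payload 14.6 kg.
Tool frame: the origin (TCP) lies between the finger pads; the fingertips stand manip.tip_reach ahead of it and the grasp point (between the pads) lies 5 mm behind it (manip.tip_reach is the distance from the TCP to the fingertips, in mm); z points along the fingers, y is the line along which they close (so a half turn about z gives the same grasp; the last joint's range is limited). The gripper opens to 94 mm and grips with 3 to 60 N. Pads are 16 mm wide; open, the fingers measure 119 mm over their backs; the gripper's body (75 mm by 177 mm) begins 78 mm behind the grasp point.
Start: joints at [1.227, 0.3, 1.521, -0, 1.321, -0.067], TCP at [150.301, 529.055, 219.446] pointing down, gripper open.
Joint ranges: [-3.03, 3.03], [-0.79, 2.21], [0.23, 2.52], [-1.04, 4.18], [0, 3.07], [-2.55, 2.55]. Speed limits (rad/s): [2.22, 2.22, 2.57, 3.14, 3.14, 3.14].

INTERFACE

Orientations are given as [roll, pitch, yaw] about the fixed x, y, z axes, in that order (R = Rz(yaw) Ry(pitch) Rx(roll)).
In Python, from cell import manip gives the robot as it stands. The module is installed in compiled form; this text tells all that it offers.
- The arm moves only by the shell command python3 -m creep 'ROWS' [FORCE]. ROWS is JSON, a list of rows, each a list of 3 entries, a list of its own where there are three numbers: the opening, from -1 (shut) to 1 (fully open), then the shift along the tool's x, y, z in cm, then the turn about the tool's z in units of 5 degrees (1.0 is 5 degrees). In form: [[grip, [tx, ty, tz], roll], ...]. A call has 1 to 12 rows; each row is the pose to reach, as a shift and turn from the pose commanded when the call began, along the tool's axes at that moment; what a row does not reach only later rows make up. A row lasts 1/10 s, in which the tool goes at most 50 mm and 8.59 degrees, less where a joint would pass 70% of its speed; a pose out of reach is approached as far as the arm can. A call with a gripper value outside its range is refused whole. The fingers move at their own pace and stop on an object; FORCE is the grip in N (left out, the last holds). Time passes only in rows, so rows that repeat a pose let the fingers close. It gives the time, the measured TCP pose, the force, the opening and the grip force at its end, in the units of the state.
- manip.read_state(): the state, without advancing time (a new reading comes with each control period).
- manip.camera(name): name is "side" or "top"; returns the picture (420x560x3 uint8, red, green, blue); there is no depth.
- manip.camera_params(name): a dict with "fovy" (degrees; the focal length in pixels is half the picture's height over the tangent of half this angle, whatever the lens; pixels are square), "cx", "cy" (the principal point, pixels), "origin" and "attitude" of the camera in the world. Camera axes: x right, y down, z forward; pixel columns grow to the right and rows downward; lengths in mm; the calibration is good to about 2 mm. A picture is of the moment at which its call begins. camera_params takes no time and is no camera call.
- manip.sign_off(): hands the job in; it is judged then, once.
The state is a dict: "clock": time; "joints": joint angles; "qd": joint speeds; "effort": joint torques, N m; "eef_pos": TCP position; "eef_rot": TCP orientation; "wrist_force": force on the tool from outside, world axes, zero at the start; "moment": the same for the moment, N m; "finger_gap": finger opening in mm; "finger_force": force on a finger pad.
Only numpy, scipy, OpenCV 4.12 (cv2) and the standard library are available. Lean on these libraries where they do the work, as an engineer would, in place of code of your own. Each camera call takes 0.05 s, during which the arm holds its last target. There are 200 camera calls.

TASK

The sliding lid of the grey sample carrier stands slightly ajar. Take the draw latch's loop by its tab, draw it out over the hooked keeper on the lid, lay it down behind the hook and pull it back until it catches firmly, then let go. Then press the lever over and down, past centre, until it rests firmly on the rubber buffer under it and the lid is drawn tight; press gently, do not lean on the lid, and leave the tube rack, the bucket and the mouse alone.

Things in the scene. Friction and masses are not known exactly. Their poses are not given: they have to be found in the camera images.
- case: Grey plastic sample carrier, 200 (x) x 360 (y) x 112 mm high, fixed to the bench. Origin: centre of its underside; z up. Its -y half has a fixed deck with the latch, its +y half a white sliding lid, both tops 112 mm up, with a black seal in the seam between (y about 10 mm). Latch and keeper lie on the line x = 0 and move in the carrier's y-z plane.
- rack: Bystander: loose grey tube rack, 75 x 120 x 110 mm high with yellow-capped tubes, origin at the centre of its underside.
- bucket: Bystander: loose open yellow bucket, 150 mm across, 130 mm high, origin at the centre of its underside.
- mouse: Bystander: loose black computer mouse, 100 x 58 x 28 mm, origin at the centre of its underside.
- handle: Steel handle plate of the latch lever: 24 mm wide (x), 5 mm thick, from 20 to 62 mm from the lever hinge; turns with the lever. Origin on its hinge axis; it runs along its own -y, its own +z side is the one to press. It comes down on a black rubber buffer (12 mm round, 52 mm from the hinge) whose height differs and is not measured: feel for it. More than 25 N of push bends the handle.
- lever (a joint): Lever angle, rad: 0 = level towards the carrier's -y, 1.57 = upright, more = leaning to the lid, stop at 2.7. Hinge along the carrier's x. Friction (0.1 N m) holds it where left: it does not snap shut by itself. With the loop hooked, pushing 45 mm from the hinge takes up to about 8 N, little past centre (0.34 rad); then the buffer stops it firmly, somewhere between 0 and 0.18 rad.
- loop (a joint): Angle of the loop on the lever, rad. (loop minus lever) is the loop's pitch: 0 = level, pointing at the lid (the carrier's +y); positive = far end raised. Friction (0.045 N m) holds it where left, so a loop not caught under the lip is lifted off as the lever turns. Pulling on the loop swings the lever; at the start the lever stands too far back for the bar to reach past the lip.
- lid (a joint): Lid opening along the carrier's +y, m. Slides with about 1.5 N friction. It meets the sprung seal (about 5 N/mm) at 0.005; about 0 = seal squeezed, as the closed latch leaves it. Pushed shut by hand it springs back to about 0.005.
- hinge (a point): The lever's hinge axis: x = 0, y = -30 mm, 124 mm above the carrier's underside (12 mm over the deck).
- press (a point): Point on the pressing face of the handle, 48 mm from the lever hinge.
- loop_bar (a point): Middle of the loop's crossbar. The loop is a rectangle of 6 mm round steel wire: side wires at x = +/-19 mm, 80 mm from its pivot to the crossbar's centre line. Frame: y along the loop away from the pivot, z up when level.
- tab (a point): Grip point near the top of the loop's upright finger tab: 10 mm thick (x), 16 mm along y. In the loop's frame the point is 9 mm beyond the crossbar's centre and 27 mm above it; the tab's top is at 32 mm. Pinch it across its thickness (along the carrier's x); it may turn between the fingers.
- keeper (a point): Where the crossbar's centre sits when drawn home, 8 mm above the lid's top; moves with the lid; at lid = 0 it is 64 mm in +y from the lever hinge. Keeper: steel hook 22 mm wide, 15 mm high; stem 6 mm thick, its face 3 mm to -y of this point; a lip at the top overhangs the face by 5 mm to +y, underside 11 mm above the lid. To pass it the bar's centre must be over 5 mm beyond this point.
- cover: White panel of the sliding lid with the steel keeper on it: 174 (x) x 168 (y) mm, top flush with the deck. More than 20 N of the robot on it is too much.
- pivot (a point): Pivot of the loop on the lever, 16 mm from the lever hinge on the handle's side, 15.6 degrees (0.272 rad) below the handle's line at lever = 0; it moves towards the lid as the lever opens.

How it is judged:
By the outcome, as a careful person would: the job done as asked, in the order asked, and still so for the second after the job is handed in, with the robot touching nothing.
It also fails if it takes over 51 s, if anything falls off the work surface, if the arm or the gripper's body presses on something with over 40 N, if the wrist force passes 120 N, or if a joint passes its speed limit or range.

## Working session

There is one attempt and no reset: what is moved stays moved. The work goes in short steps, Python scripts to look and compute and a shell command to move; the robot and the scene stay as the last step left them, time stands still between calls to the robot, and variables do not carry over. Pictures are saved under pics/ and viewed, at most 10 in all, crops included, and the job is handed in when it is done.

```bash
mkdir -p pics; python3 - <<'E'
from cell import manip
import cv2
s=manip.read_state()
for k in s: print(k,s[k])
print(manip.tip_reach)
for n in("side","top"):
    print(manip.camera_params(n))
    cv2.imwrite(f"pics/{n}0.png",cv2.cvtColor(manip.camera(n),cv2.COLOR_RGB2BGR))
E
```

```text
clock 0.0
joints [ 1.22738347e+00  3.00465426e-01  1.52159083e+00  3.86374344e-05
  1.32071315e+00 -6.65650463e-02]
qd [-0.00039844 -0.00141244 -0.00214166 -0.00087797  0.0009596  -0.00130312]
effort [-1.30441786e-04 -5.31802976e+01 -3.52743852e+01  7.08482321e-02
  2.43696116e-02 -1.10207927e-04]
eef_pos [150.21813889 528.82469254 218.88531316]
eef_rot [-3.14042100e+00 -1.15614124e-04  2.86473519e+00]
wrist_force [ 0.44118707 -0.13632368 -0.99034398]
moment [-0.0304069  0.0132058  0.0466761]
finger_force 0.0
finger_gap 93.84740790972351
14.0
{'fovy': 52.86078414255625, 'cx': 284.6706776004313, 'cy': 206.57850989951342, 'origin': array([ 307.59711906, -766.04675696,  986.29942281]), 'attitude': array([-2.39343855,  0.01660777, -0.22095414])}
{'fovy': 52.71142104616668, 'cx': 279.60268699912666, 'cy': 216.22886434989925, 'origin': array([ 411.42823857,  -12.06980371, 1132.11330075]), 'attitude': array([-3.08452281,  0.01390441, -1.54365084])}
```

View pics/side0.png

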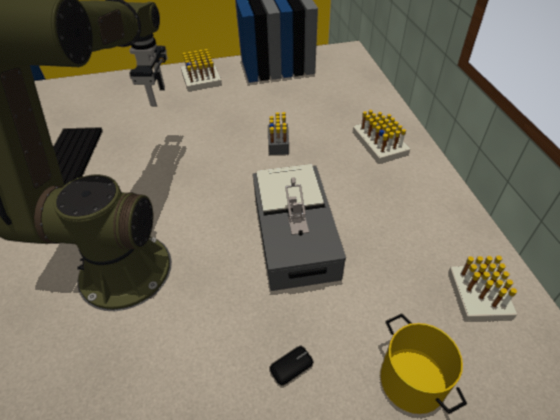

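View pics/top0.png

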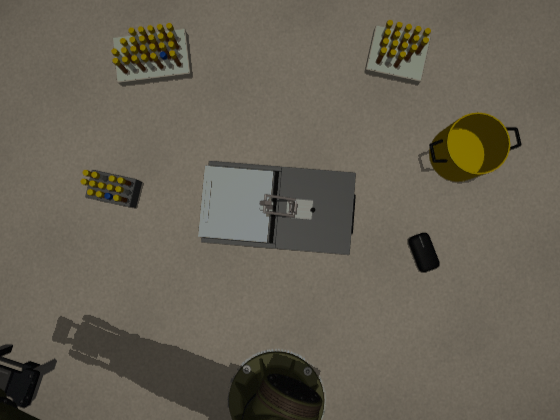

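The top view shows the carrier with its centre near (278,207), the lid to image left (world +y), and the latch around (265-312, 207). The side view shows the latch near (295,195). I'll enlarge both next.

```bash
python3 - <<'E'
import cv2,numpy as np
t=cv2.imread("pics/top0.png")[150:262,190:365]
s=cv2.imread("pics/side0.png")[160:290,245:350]
t=cv2.resize(t,None,fx=4.5,fy=4.5,interpolation=cv2.INTER_CUBIC)
s=cv2.resize(s,None,fx=4.5,fy=4.5,interpolation=cv2.INTER_CUBIC)
cv2.imwrite("pics/tz.png",t);cv2.imwrite("pics/sz.png",s);print(t.shape,s.shape)
E
```

```text
(504, 788, 3) (585, 472, 3)
```

View pics/tz.png

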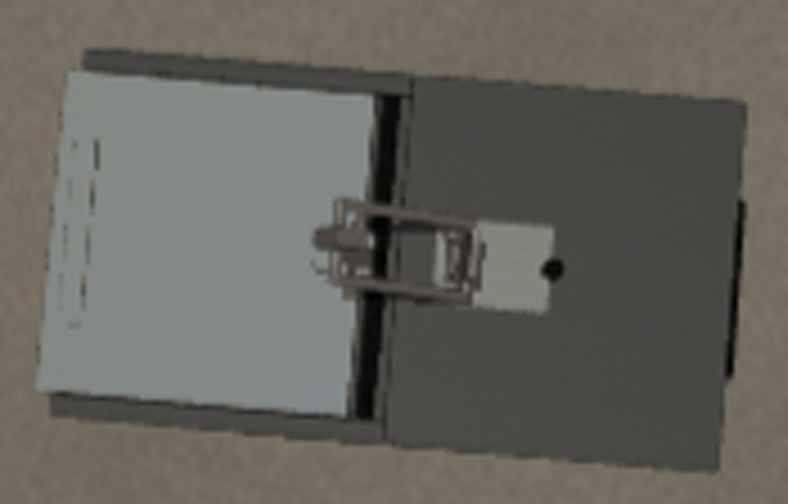

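View pics/sz.png

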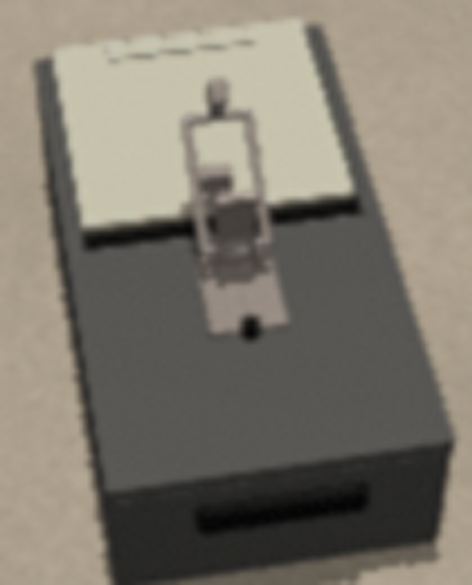

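The zoomed top view shows the deck's -y corners at (745,100) and (718,470), the crossbar near x 342, and the tab near (325,238). In the zoomed side view the tab top is at (217,85), the crossbar at (220,118), the keeper at (215,178) and the handle at (238,220). Next I'll triangulate these.

```bash
cat > h.py <<'E'
import numpy as np
from scipy.spatial.transform import Rotation as Ro
from scipy.optimize import least_squares
from cell import manip
def ray(n,u,v):
    p=manip.camera_params(n); f=210/np.tan(np.radians(p["fovy"]/2))
    d=Ro.from_euler("xyz",p["attitude"]).apply([(u-p["cx"])/f,(v-p["cy"])/f,1])
    return p["origin"],d/np.linalg.norm(d)
def plane(n,u,v,z):
    o,d=ray(n,u,v); return o+d*(z-o[2])/d[2]
def tri(t,s):
    R=[ray("top",*t),ray("side",*s)]
    A=sum(np.eye(3)-np.outer(d,d) for o,d in R); b=sum((np.eye(3)-np.outer(d,d))@o for o,d in R)
    x=np.linalg.solve(A,b)
    return x,[np.linalg.norm(np.cross(x-o,d)) for o,d in R][0]*2
T=lambda u,v:((u+.5)/4.5+189.5,(v+.5)/4.5+149.5)
S=lambda u,v:((u+.5)/4.5+244.5,(v+.5)/4.5+159.5)
E
python3 - <<'E'
from h import *
np.set_printoptions(precision=1,suppress=True)
for nm,t,s in [("deckA(+x)",(746,100),(453,443)),("deckB(-x)",(718,472),(107,492)),("lid far +x",(68,70),(305,22)),("lid far -x",(37,390),(52,48)),("lid near -x",(348,417),(84,238)),("lid near +x",(377,97),(357,200)),
 ("bar",(342,248),(221,118)),("tabtop",(318,239),(217,84)),("buffer",(552,269),(250,326)),("keeper",(352,268),(215,170)),("plate -x",(548,313),(210,333)),("plate +x",(553,227),(288,322))]:
    x,g=tri(T(*t),S(*s)); print(nm,x,"gap",g,"| top@112",plane("top",*T(*t),112)[:2],"side@112",plane("side",*S(*s),112)[:2])
for t in [(86,48),(50,417)]: print(plane("top",*T(*t),112))
E
```

```text
deckA(+x) [ 582.6 -177.4  107.8] gap 0.3791792314274363 | top@112 [ 581.7 -176.7] side@112 [ 581.4 -180.2]
deckB(-x) [ 383.9 -165.9  109.5] gap 3.9350994703402007 | top@112 [ 382.  -165.2] side@112 [ 385.6 -167.9]
lid far +x [593.2 190.1 105.3] gap 6.147513421172847 | top@112 [588.9 189.3] side@112 [594.1 182.8]
lid far -x [417.7 199.4 111.1] gap 3.901169290120855 | top@112 [415.7 199.5] side@112 [419.5 198.1]
lid near -x [407.8  32.7  99.4] gap 4.047168141335708 | top@112 [405.8  32.4] side@112 [408.3  21. ]
lid near +x [582.4  21.7 101.7] gap 4.773734776202306 | top@112 [578.4  21.7] side@112 [581.7  12.5]
bar [494.5  34.1 183. ] gap 8.460874231315804 | top@112 [496.2  38.2] side@112 [515.7 104.4]
tabtop [496.   45.3 200.7] gap 6.066287114388692 | top@112 [500.8  51.3] side@112 [520.7 136.6]
buffer [488.9 -74.6 116.2] gap 2.7542672024889114 | top@112 [487.9 -74.6] side@112 [491.2 -71.3]
keeper [488.7  30.4 143. ] gap 10.678195046953428 | top@112 [485.6  32.6] side@112 [500.8  59. ]
plate -x [465.2 -73.  114.7] gap 2.302387748951647 | top@112 [464.2 -73. ] side@112 [466.9 -71. ]
plate +x [511.9 -74.8 113.7] gap 3.2084524463417226 | top@112 [510.5 -74.6] side@112 [513.9 -73.6]
[601.2 179.9 112. ]
[401.5 191.9 112. ]
```

```bash
python3 - <<'E'
import cv2,numpy as np
t=cv2.imread("pics/top0.png")[190:220,255:305]
s=cv2.imread("pics/side0.png")[174:224,278:312]
t=cv2.resize(t,None,fx=9,fy=9,interpolation=cv2.INTER_CUBIC)
s=cv2.resize(s,None,fx=10,fy=10,interpolation=cv2.INTER_CUBIC)
o=np.zeros((500,800,3),np.uint8);o[:270,:450]=t;o[:,460:]=s
o=cv2.convertScaleAbs(o,alpha=1.4)
cv2.imwrite("pics/z2.png",o)
E
```

```text
(no output)
```

View pics/z2.png

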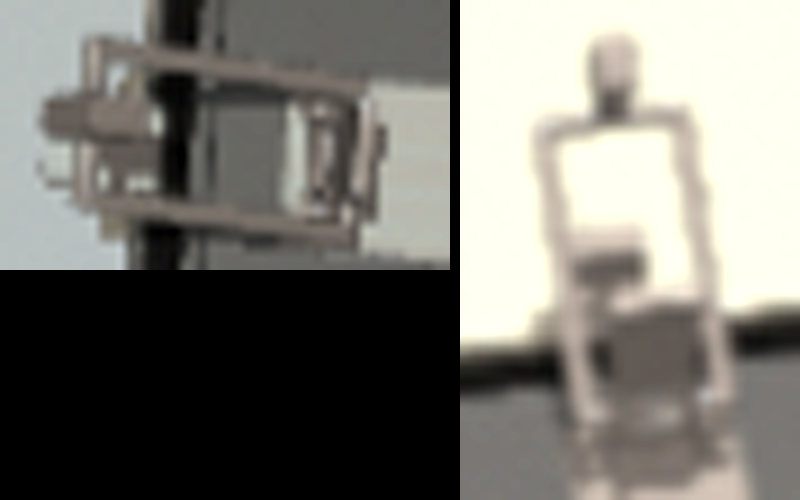

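The enlarged views show the crossbar corners at (92,45) and (85,203) on the left (top view), and at (545,127) and (685,115) on the right (side view). The keeper's front top edge is at v of about 252 and the handle's top edge at (655,310).

```bash
cat >> h.py <<'E'
T2=lambda u,v:((u+.5)/9+254.5,(v+.5)/9+189.5)
S2=lambda u,v:((u-460+.5)/10+277.5,(v+.5)/10+173.5)
C0=np.array([492.7,6.2,0]);YAW=-.0556;RC=Ro.from_euler("z",YAW)
case=lambda p:RC.inv().apply(np.asarray(p)-C0)
world=lambda p:RC.apply(p)+C0
H=np.array([-30,124.])
def pts(th,ph):
    P=H+16*np.array([-np.cos(th-.272),np.sin(th-.272)]);c,s=np.cos(ph),np.sin(ph);M=np.array([[c,-s],[s,c]])
    return P,P+M@[80,0],P+M@[89,27]
def inv(bar,k=1):  # th,ph from bar (y,z)
    r=least_squares(lambda q:pts(*q)[k]-bar,[1.5,.3]); return r.x
def goto(y,z,x=0,yaw=None,up=5):
    "shift (cm) in tool axes putting grasp point (5 mm behind TCP) at case x,y,z"
    s=manip.read_state(); R=Ro.from_euler("xyz",s["eef_rot"])
    t=world([x,y,z])-[0,0,up]
    print("tcp",s["eef_pos"],"case",case(s["eef_pos"]),"shift cm",R.inv().apply(t-s["eef_pos"])/10,"rot",s["eef_rot"],"F",s["wrist_force"],s["clock"])
E
python3 - <<'E'
from h import *
np.set_printoptions(precision=2,suppress=True)
for n,t,s in [("+x",(92,45),(685,115)),("-x",(85,203),(545,127)),("tabmid",(98,117),(612,70))]:
    x,g=tri(T2(*t),S2(*s)); print(n,x,g,case(x))
b=np.mean([case(tri(T2(92,45),S2(685,115))[0]),case(tri(T2(85,203),S2(545,127))[0])],axis=0)
print("bar",b); q=inv(b[1:]); print(q,pts(*q))
print("keeper front top",case(plane("side",*S2(608,252),127)))
h=case(plane("side",*S2(655,310),180)); print("handle top if z180",h)
for z in(170,175,185): print(z,case(plane("side",*S2(655,310),z)),case(plane("top",*T2(320,150),z)))
print("lid edge",case(plane("side",*S(84,234),112)),case(plane("side",*S(357,196),112)),case(plane("top",*T(348,417),112)),case(plane("top",*T(377,97),112)))
goto(*pts(*q)[2])
E
```

```text
+x [515.55  37.23 178.47] 3.660964358406988 [ 21.09  32.26 178.47]
-x [475.91  37.54 182.73] 4.605051992586132 [-18.5   30.36 182.73]
tabmid [494.8   34.04 203.16] 2.7337561921897877 [  0.55  27.92 203.16]
bar [  1.29  31.31 180.6 ]
[1.41 0.55] (array([-36.73, 138.52]), array([ 31.31, 180.6 ]), array([ 24.76, 208.3 ]))
keeper front top [  1.61  33.64 127.  ]
handle top if z180 [  1.12 -39.55 180.  ]
170 [  2.9  -30.35 170.  ] [ -1.76 -26.84 170.  ]
175 [  2.01 -34.95 175.  ] [ -2.17 -26.81 175.  ]
185 [  0.23 -44.15 185.  ] [ -2.98 -26.77 185.  ]
lid edge [-84.65  13.4  112.  ] [ 89.26  14.56 112.  ] [-88.2   21.34 112.  ] [ 84.68  20.27 112.  ]
tcp [150.23 528.86 218.96] case [-370.98  502.82  218.96] shift cm [-46.68 -38.5    1.6 ] rot [-3.14 -0.    2.86] F [-0.39  0.58 -0.13] 0.1
```

```bash
python3 -m creep '[[1,[0,0,-5],0],[1,[-46.7,-38.5,-5],15.47],[1,[-46.7,-38.5,-5],15.47],[1,[-46.7,-38.5,-5],15.47],[1,[-46.7,-38.5,-5],15.47],[1,[-46.7,-38.5,-5],15.47],[1,[-46.7,-38.5,-5],15.47],[1,[-46.7,-38.5,-5],15.47],[1,[-46.7,-38.5,-5],15.47],[1,[-46.7,-38.5,-5],15.47],[1,[-46.7,-38.5,-5],15.47],[1,[-46.7,-38.5,-5],15.47]]' 10
python3 -m creep '[[1,[0,0,0],0],[1,[0,0,0],0]]'
python3 -c "
from h import *
goto(24.8,208.3)"
```

```text
clock: 1.3
eef_pos: [463.6, 74.5, 269.4]
eef_rot: [-3.142, -0.0, 1.514]
wrist_force: [0.1, 0.6, 0.6]
finger_gap: 94.0
finger_force: 0.0
clock: 1.5
eef_pos: [462.9, 75.9, 269.0]
eef_rot: [-3.14, -0.0, 1.513]
wrist_force: [-0.3, 0.5, -1.3]
finger_gap: 93.9
finger_force: 0.0
tcp [462.93268928  75.91430656 268.97927395] case [-33.59543051  67.95236843 268.97927395] shift cm [-4.30673885  3.37783412  6.56412263] rot [-3.14046624e+00 -9.47455547e-07  1.51266906e+00] F [-0.32876958  0.54116357 -1.33333317] 1.5
```

```bash
python3 -m creep '[[1,[-4.3,3.38,0],0],[1,[-4.3,3.38,0],0],[1,[-4.3,3.38,3],0],[1,[-4.3,3.38,3],0],[1,[-4.3,3.38,3],0]]'
python3 - <<'E'
from h import *
import cv2
goto(24.8,208.3)
t=manip.camera("top")[180:240,230:310];s=manip.camera("side")[130:230,250:340]
o=np.zeros((500,760,3),np.uint8);o[:240,:320]=cv2.resize(t,None,fx=4,fy=4);o[:,320:]=cv2.resize(s,(440,500))
cv2.imwrite("pics/a.png",cv2.convertScaleAbs(o[:,:,::-1],alpha=1.5))
E
```

```text
clock: 2.0
eef_pos: [493.8, 32.8, 239.9]
eef_rot: [-3.141, -0.0, 1.516]
wrist_force: [1.0, 0.8, 1.1]
finger_gap: 93.9
finger_force: 0.0
tcp [493.80407254  32.79798833 239.93620573] case [ -0.37571989  26.61824175 239.93620573] shift cm [-0.18207505  0.03984318  3.66358412] rot [-3.14092007e+00 -5.76270096e-05  1.51625712e+00] F [1.00267576 0.83427871 1.05175898] 2.0
```

View pics/a.png

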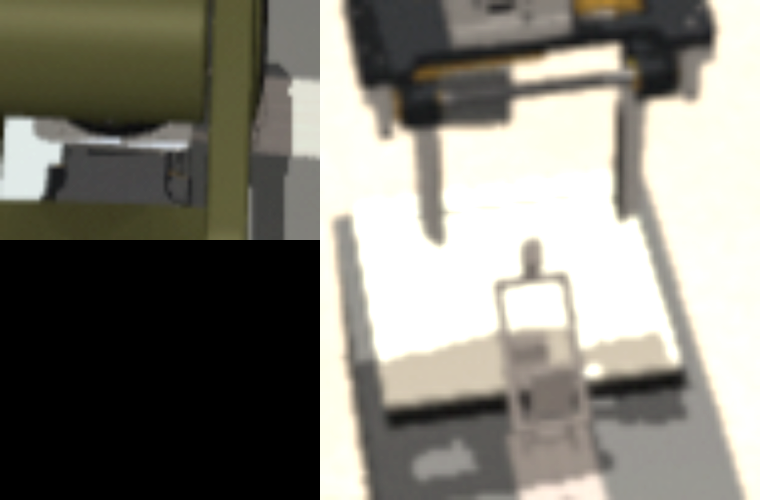

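The side view shows the fingertips at (437,240) and (625,215), with the tab at (531,260) centred between them. I'll descend and pinch.

```bash
python3 -m creep '[[1,[-0.1,0.03,1.5],0],[1,[-0.15,0.03,3],0],[1,[-0.15,0.03,3.5],0],[1,[-0.15,0.03,3.5],0],[-1,[-0.15,0.03,3.5],0],[-1,[-0.15,0.03,3.5],0],[-1,[-0.15,0.03,3.5],0],[-1,[-0.15,0.03,3.5],0],[-1,[-0.15,0.03,3.5],0],[-1,[-0.15,0.03,3.5],0],[-1,[-0.15,0.03,3.5],0]]' 12
python3 -m creep '[[-1,[0,0,0],0],[-1,[0,0,0],0],[-1,[0,0,0],0]]'
python3 - <<'E'
from h import *
import cv2
goto(24.8,208.3)
s=manip.camera("side")[130:230,250:340]
cv2.imwrite("pics/b.png",cv2.convertScaleAbs(cv2.resize(s,(540,600))[:,:,::-1],alpha=1.5))
E
```

```text
clock: 3.2
eef_pos: [494.5, 30.2, 204.5]
eef_rot: [-3.142, -0.0, 1.515]
wrist_force: [0.1, -0.3, 0.1]
finger_gap: 41.6
finger_force: 0.0
clock: 3.5
eef_pos: [494.5, 30.2, 204.4]
eef_rot: [-3.142, 0.0, 1.515]
wrist_force: [-0.1, -0.2, -0.0]
finger_gap: 17.0
finger_force: 0.0
tcp [494.46861136  30.21507536 204.44435382] case [  0.43132801  24.07624943 204.44435382] shift cm [ 0.07236253 -0.04315293  0.11443572] rot [-3.14153938e+00  2.71347308e-05  1.51483397e+00] F [-0.09271302 -0.19180626 -0.03355893] 3.5
```

View pics/b.png

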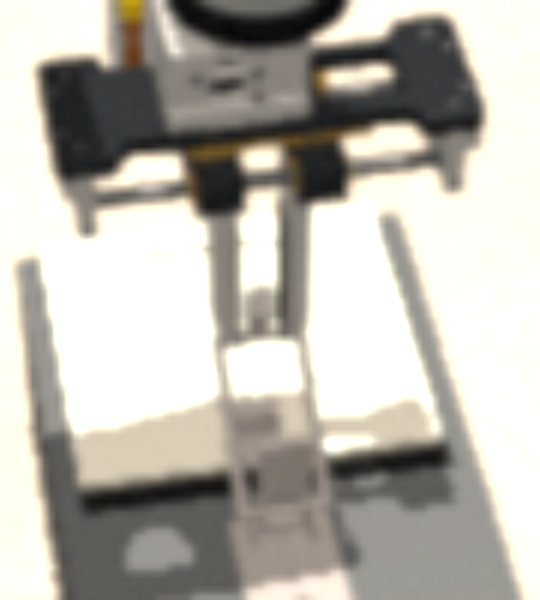

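The fingers sit either side of the tab at (262,310), centred and still closing, so I'll finish the grip.

```bash
python3 -m creep '[[-1,[0,0,0],0],[-1,[0,0,0],0],[-1,[0,0,0],0],[-1,[0,0,0],0]]' 15
python3 - <<'E'
from h import *
np.set_printoptions(precision=2,suppress=True)
goto(24.8,208.3)
# grasped tab path: bar targets (case y,z) -> tab
for th,ph in [(1.42,.55)]: print(pts(th,ph)[1:])
for bar in [(31.3,180.6),(40,175),(50,160),(56,140),(55,125),(54,117),(48,117),(43,119),(39,119)]:
    q=inv(np.array(bar)); print(bar,"th,ph",q,"tab",pts(*q)[2])
E
```

```text
clock: 3.95
eef_pos: [494.6, 30.2, 204.5]
eef_rot: [3.141, -0.0, 1.515]
wrist_force: [2.8, -0.2, -1.6]
finger_gap: 9.8
finger_force: 15.0
tcp [494.64  30.18 204.52] case [  0.61  24.05 204.52] shift cm [ 0.07 -0.06  0.12] rot [ 3.14 -0.    1.51] F [ 2.79 -0.17 -1.62] 3.95
(array([ 31.64, 180.41]), array([ 25.2 , 208.13]))
(31.3, 180.6) th,ph [1.41 0.55] tab [ 24.75 208.3 ]
(40, 175) th,ph [1.72 0.45] tab [ 36.24 203.21]
(50, 160) th,ph [2.01 0.26] tab [ 51.89 188.4 ]
(56, 140) th,ph [2.23 0.01] tab [ 64.6  167.13]
(55, 125) th,ph [ 2.24 -0.17] tab [ 68.51 150.05]
(54, 117) th,ph [ 2.29 -0.27] tab [ 69.9 140.6]
(48, 117) th,ph [ 1.93 -0.29] tab [ 64.36 140.28]
(43, 119) th,ph [ 1.57 -0.26] tab [ 58.59 142.81]
(39, 119) th,ph [ 1.25 -0.23] tab [ 53.94 143.22]
```

```bash
python3 -m creep '[[-1,[0.4,0,0.15],0],[-1,[0.8,0,0.35],0],[-1,[1.15,0,0.51],0],[-1,[1.6,0,0.9],0],[-1,[2.15,0,1.4],0],[-1,[2.71,0,1.99],0],[-1,[2.71,0,1.99],0]]'
python3 - <<'E'
from h import *
np.set_printoptions(precision=2,suppress=True)
goto(51.2,189.6)
E
```

```text
clock: 4.65
eef_pos: [496.0, 57.5, 184.1]
eef_rot: [-3.141, 0.0, 1.515]
wrist_force: [5.0, -2.8, -1.7]
finger_gap: 9.7
finger_force: 15.0
tcp [496.02  57.55 184.07] case [  0.46  51.45 184.07] shift cm [-0.03 -0.05 -0.05] rot [-3.14  0.    1.52] F [ 5.02 -2.81 -1.7 ] 4.65
```

```bash
python3 -m creep '[[-1,[0.4,-0.03,0.5],0],[-1,[0.8,-0.05,1.1],0],[-1,[1.1,-0.05,1.6],0],[-1,[1.35,-0.05,2.13],0],[-1,[1.55,-0.05,2.7],0],[-1,[1.55,-0.05,2.7],0]]'
python3 - <<'E'
from h import *
import cv2
np.set_printoptions(precision=2,suppress=True)
goto(51.2,189.6)
s=manip.read_state();c=case(s["eef_pos"]);g=np.array([c[1]+.7,c[2]+5-1.2]);q=inv(g,2);print("th,ph",q,pts(*q))
t=manip.camera("side")[160:230,265:325]
cv2.imwrite("pics/c.png",cv2.convertScaleAbs(cv2.resize(t,(510,595),interpolation=cv2.INTER_CUBIC)[:,:,::-1],alpha=1.3))
E
```

```text
clock: 5.25
eef_pos: [496.6, 72.8, 157.4]
eef_rot: [3.141, 0.0, 1.515]
wrist_force: [5.9, -2.0, -0.5]
finger_gap: 9.8
finger_force: 15.0
tcp [496.57  72.76 157.45] case [  0.17  66.67 157.45] shift cm [-1.55 -0.02 -2.72] rot [3.14 0.   1.51] F [ 5.93 -2.   -0.51] 5.25
th,ph [ 2.31 -0.04] (array([-22.75, 138.26]), array([ 57.17, 134.68]), array([ 67.37, 161.25]))
```

View pics/c.png

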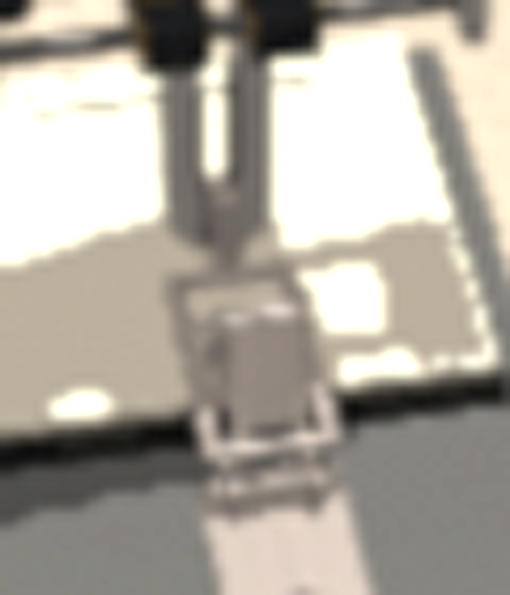

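The loop is held and reaches past the keeper, which the handle hides at (265,360). I'll lower it behind the hook, feeling for the lid.

```bash
python3 - <<'E'
from h import *
np.set_printoptions(precision=2,suppress=True)
for b in [(57,130),(56.5,124),(56,120),(56,117),(56,115)]:
    q=inv(np.array(b)); t=pts(*q)[2]; print(b,q,t,"shift",(t[0]-67.37)/10,(161.25-t[1])/10)
E
python3 -m creep '[[-1,[0,0.1,0],0],[-1,[0.15,0.1,0.5],0],[-1,[0.25,0.1,1.0],0],[-1,[0.25,0.1,1.0],0]]'
```

```text
(57, 130) [ 2.32 -0.1 ] [ 68.71 155.94] shift 0.13422867456271775 0.531118084437702
(56.5, 124) [ 2.35 -0.18] [ 70.09 149.01] shift 0.2717944318121326 1.2242645697562609
(56, 120) [ 2.37 -0.22] [ 70.8  144.31] shift 0.3426571313181654 1.6938244049967721
(56, 117) [ 2.41 -0.26] [ 71.6 140.8] shift 0.42342074629852106 2.044855656788613
(56, 115) [ 2.45 -0.28] [ 72.12 138.45] shift 0.47515138255131717 2.2795857679851395
clock: 5.7
eef_pos: [497.3, 75.3, 146.8]
eef_rot: [-3.141, 0.0, 1.515]
wrist_force: [2.3, -1.1, 0.3]
finger_gap: 9.5
finger_force: 15.0
```

```bash
python3 -m creep '[[-1,[0.1,0.03,0.3],0],[-1,[0.12,0.03,0.6],0],[-1,[0.12,0.03,0.6],0]]'; python3 -m creep '[[-1,[0.04,0,0.2],0],[-1,[0.04,0,0.2],0]]'; python3 -m creep '[[-1,[0.03,0,0.15],0],[-1,[0.03,0,0.15],0]]'
```

```text
clock: 6.0
eef_pos: [497.7, 76.6, 141.1]
eef_rot: [-3.141, -0.0, 1.515]
wrist_force: [0.9, -0.7, 0.2]
finger_gap: 9.8
finger_force: 15.0
clock: 6.2
eef_pos: [497.8, 76.8, 139.4]
eef_rot: [-3.141, 0.0, 1.515]
wrist_force: [-0.1, -1.7, 0.8]
finger_gap: 10.0
finger_force: 15.0
clock: 6.4
eef_pos: [497.8, 77.1, 137.9]
eef_rot: [-3.141, 0.0, 1.515]
wrist_force: [0.8, -3.0, 0.3]
finger_gap: 9.5
finger_force: 15.0
```

```bash
python3 -m creep '[[-1,[0.02,0,0.12],0],[-1,[0.02,0,0.12],0]]'; python3 -m creep '[[-1,[0.02,0,0.12],0],[-1,[0.02,0,0.12],0]]';  python3 - <<'E'
from h import *
np.set_printoptions(precision=2,suppress=True)
s=manip.read_state();c=case(s["eef_pos"]);g=np.array([c[1]+.7,c[2]+5-1.2]);q=inv(g,2);print("th,ph",q,pts(*q),s["wrist_force"])
E
```

```text
clock: 6.6
eef_pos: [497.9, 77.3, 136.7]
eef_rot: [-3.141, 0.0, 1.515]
wrist_force: [0.5, -2.2, 1.8]
finger_gap: 10.2
finger_force: 15.0
clock: 6.8
eef_pos: [497.9, 77.5, 135.5]
eef_rot: [-3.141, 0.0, 1.515]
wrist_force: [0.6, -2.4, 0.6]
finger_gap: 9.4
finger_force: 15.0
th,ph [ 2.45 -0.27] (array([-20.83, 137.11]), array([ 56.25, 115.69]), array([ 72.15, 139.3 ])) [ 0.56 -2.39  0.62]
```

```bash
python3 -m creep '[[-1,[-0.25,0,0],0],[-1,[-0.5,0,0],0],[-1,[-0.75,0,0],0],[-1,[-0.75,0,0],0]]'; python3 -m creep '[[-1,[-0.2,0,0],0],[-1,[-0.2,0,0],0]]';python3 -m creep '[[-1,[-0.2,0,0],0],[-1,[-0.2,0,0],0]]'; python3 - <<'E'
from h import *
np.set_printoptions(precision=2,suppress=True)
s=manip.read_state();c=case(s["eef_pos"]);g=np.array([c[1]+.7,c[2]+5-1.2]);q=inv(g,2);print("th,ph",q,pts(*q),s["wrist_force"])
E
```

```text
clock: 7.2
eef_pos: [497.5, 71.0, 135.6]
eef_rot: [3.141, -0.002, 1.515]
wrist_force: [1.4, 6.5, 0.3]
finger_gap: 10.0
finger_force: 15.0
clock: 7.4
eef_pos: [497.4, 69.3, 135.6]
eef_rot: [3.142, -0.003, 1.515]
wrist_force: [1.4, 8.3, -0.4]
finger_gap: 9.9
finger_force: 15.0
clock: 7.6
eef_pos: [497.3, 67.5, 135.6]
eef_rot: [3.142, -0.003, 1.515]
wrist_force: [0.7, 10.8, -0.2]
finger_gap: 9.9
finger_force: 15.0
th,ph [ 1.79 -0.3 ] (array([-30.87, 139.98]), array([ 45.53, 116.26]), array([ 62.14, 139.37])) [ 0.68 10.85 -0.15]
```

```bash
python3 -m creep '[[-1,[-0.15,0,0],0],[-1,[-0.15,0,0],0]]';python3 -m creep '[[-1,[-0.15,0,0],0],[-1,[-0.15,0,0],0]]'; python3 - <<'E'
from h import *
import cv2
np.set_printoptions(precision=2,suppress=True)
s=manip.read_state();c=case(s["eef_pos"]);g=np.array([c[1]+.7,c[2]+5-1.2]);q=inv(g,2);print("th,ph",q,pts(*q),s["wrist_force"])
t=manip.camera("side")[160:230,265:325]
cv2.imwrite("pics/d.png",cv2.convertScaleAbs(cv2.resize(t,(510,595),interpolation=cv2.INTER_CUBIC)[:,:,::-1],alpha=1.3))
E
```

```text
clock: 7.8
eef_pos: [497.2, 66.1, 135.6]
eef_rot: [3.142, -0.003, 1.515]
wrist_force: [1.3, 11.5, -1.4]
finger_gap: 10.3
finger_force: 15.0
clock: 8.0
eef_pos: [497.2, 64.9, 135.7]
eef_rot: [3.141, -0.004, 1.515]
wrist_force: [0.7, 13.5, 0.2]
finger_gap: 10.1
finger_force: 15.0
th,ph [ 1.62 -0.3 ] (array([-33.47, 139.62]), array([ 43.06, 116.3 ]), array([ 59.54, 139.5 ])) [ 0.66 13.5   0.17]
```

View pics/d.png

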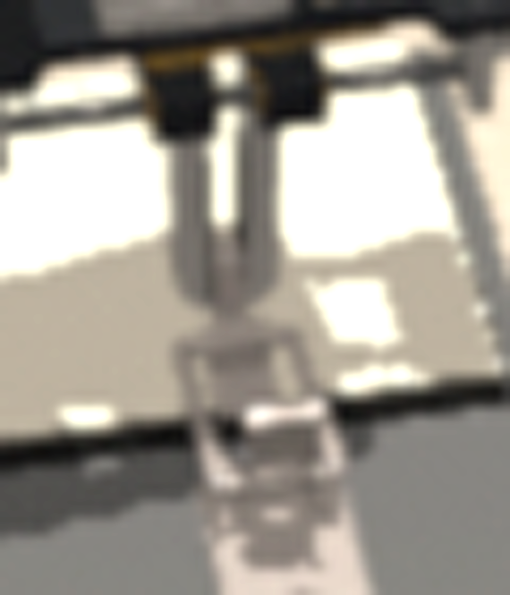

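The keeper is now right in front of the bar at (240,340). I'll measure how far the lid edge has moved since the start by subpixel comparison of side images.

```bash
python3 - <<'E'
from h import *
import cv2
a=cv2.cvtColor(cv2.imread("pics/side0.png"),cv2.COLOR_BGR2GRAY).astype(float)
b=cv2.cvtColor(manip.camera("side"),cv2.COLOR_RGB2GRAY).astype(float)
cv2.imwrite("pics/side_d.png",b)
for c in (268,272,276,280,312,316,320):
    for n,im in(("0",a),("now",b)):
        p=im[195:222,c]; d=np.diff(p)
        k=np.argmin(d); w=d[k-2:k+3]; kk=(w*np.arange(k-2,k+3)).sum()/w.sum()+195.5
        print(c,n,round(kk,2),case(plane("side",c,kk,112))[1].round(1),p.astype(int)[max(0,k-4):k+6])
E
```

```text
268 0 210.16 16.5 [193 194 190 164 111  54  24  16  38  76]
268 now 210.8 14.1 [138 139 141 132  82  31  14  28  55  61]
272 0 209.41 17.3 [193 193 195 184 128  70  33  20  19  47]
272 now 210.05 14.9 [138 154 188 165 106  46  16  17  35  57]
276 0 209.16 16.2 [193 193 191 168 113  52  21  16  38  77]
276 now 211.12 8.8 [138 138 160 214 209 123  42  22  47  88]
280 0 208.39 17.1 [193 193 195 184 126  66  32  19  20  50]
280 now 209.12 14.3 [137 139 140 132  93  46  23  28  48  61]
312 0 204.35 16.2 [192 193 196 186 125  58  25  15  30  64]
312 now 205.06 13.4 [137 155 204 208 130  49  22  37  78  99]
316 0 203.59 17.0 [193 193 194 186 139  81  38  20  15  40]
316 now 204.7 12.8 [139 139 139 135 114  66  30  22  52  94]
320 0 203.32 16.0 [195 194 195 185 125  57  23  16  39  77]
320 now 204.13 12.9 [139 139 139 141 134  84  38  23  47  91][ WARN:0@0.708] global loadsave.cpp:1063 imwrite_ Unsupported depth image for selected encoder is fallbacked to CV_8U.
```

```bash
python3 -m creep '[[-1,[0.1,0,0.1],0],[-1,[0.1,0,0.1],0]]';python3 -m creep '[[-1,[0,0,0.1],0],[-1,[0,0,0.1],0]]';python3 -m creep '[[-1,[0,0,0.1],0],[-1,[0,0,0.1],0]]'
```

```text
clock: 8.3
eef_pos: [497.2, 65.0, 134.7]
eef_rot: [3.141, -0.002, 1.515]
wrist_force: [-0.0, 6.7, 2.1]
finger_gap: 10.0
finger_force: 15.0
clock: 8.5
eef_pos: [497.3, 64.8, 133.9]
eef_rot: [3.141, -0.002, 1.515]
wrist_force: [0.4, 7.3, 2.9]
finger_gap: 9.8
finger_force: 15.0
clock: 8.7
eef_pos: [497.3, 64.7, 133.0]
eef_rot: [3.141, -0.001, 1.515]
wrist_force: [0.5, 6.5, 3.8]
finger_gap: 9.9
finger_force: 15.0
```

```bash
python3 -m creep '[[-1,[0,0,-0.15],0],[-1,[0,0,-0.3],0],[-1,[0,0,-0.3],0]]';python3 -m creep '[[-1,[0,0,-0.15],0],[-1,[0,0,-0.15],0]]';python3 -m creep '[[-1,[0,0,-0.15],0],[-1,[0,0,-0.15],0]]'
```

```text
clock: 9.0
eef_pos: [497.1, 64.5, 135.6]
eef_rot: [-3.141, -0.001, 1.515]
wrist_force: [-0.5, 5.8, -1.4]
finger_gap: 9.8
finger_force: 15.0
clock: 9.2
eef_pos: [497.1, 64.2, 137.1]
eef_rot: [-3.141, -0.0, 1.515]
wrist_force: [0.5, 5.9, -1.6]
finger_gap: 9.9
finger_force: 15.0
clock: 9.4
eef_pos: [496.9, 64.0, 137.8]
eef_rot: [-3.141, -0.0, 1.515]
wrist_force: [3.9, 4.1, -10.2]
finger_gap: 9.8
finger_force: 15.0
```

At 137.8 mm the lip resists with 10 N down, so the bar is under it. I'll ease off, draw back to seat it, then release.

```bash
python3 -m creep '[[-1,[0,0,0.12],0],[-1,[-0.15,0,0.12],0],[-1,[-0.15,0,0.12],0]]';python3 -m creep '[[-0.5,[0,0,0],0],[-0.5,[0,0,0],0],[-0.5,[0,0,0],0],[-0.5,[0,0,0],0]]'; python3 -c "
from h import *
goto(40,180)"
```

```text
clock: 9.7
eef_pos: [497.1, 63.4, 137.5]
eef_rot: [3.142, -0.002, 1.515]
wrist_force: [0.3, 11.7, -1.4]
finger_gap: 9.8
finger_force: 15.0
clock: 10.1
eef_pos: [497.1, 62.3, 137.5]
eef_rot: [3.142, 0.0, 1.515]
wrist_force: [-0.3, -0.9, 0.4]
finger_gap: 23.6
finger_force: 0.0
tcp [497.11149721  62.2844913  137.49958964] case [  1.28798887  56.24297785 137.49958964] shift cm [-1.62531782 -0.12761345 -3.74963958] rot [3.14152765e+00 2.52181481e-04 1.51461658e+00] F [-0.27333376 -0.94796778  0.39219617] 10.1
```

```bash
python3 -m creep '[[-0.5,[0,0,-1],0],[-0.5,[0,0,-3],0],[-0.5,[0,0,-6],0],[-1,[0,0,-9],0],[-1,[4,0,-9],0],[-1,[4,0,-9],0],[-1,[4,0,-9],0]]' 20
python3 - <<'E'
from h import *
import cv2
goto(40,180)
t=manip.camera("side")[160:230,265:325]
cv2.imwrite("pics/e.png",cv2.convertScaleAbs(cv2.resize(t,(510,595),interpolation=cv2.INTER_CUBIC)[:,:,::-1],alpha=1.3))
E
```

```text
clock: 10.8
eef_pos: [499.2, 102.7, 227.9]
eef_rot: [3.141, 0.0, 1.516]
wrist_force: [-0.4, 0.0, -0.7]
finger_gap: 0.1
finger_force: 0.0
tcp [499.20319258 102.71204772 227.86868028] case [  1.12983778  96.72430064 227.86868028] shift cm [-5.67141019 -0.11949524  5.28781893] rot [3.14136641e+00 1.72394713e-04 1.51613335e+00] F [-0.39977496  0.01405942 -0.7398545 ] 10.8
```

View pics/e.png

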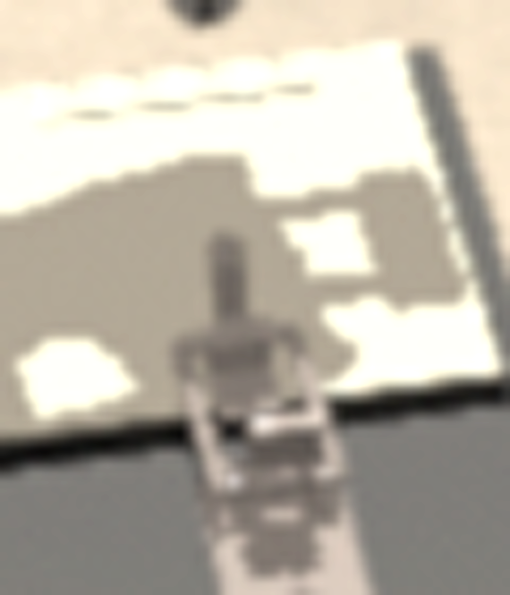

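The loop sits hooked over the keeper at (240,350), and the handle stands nearly upright with its top edge at (285,418). I'll work out the press arc next.

```bash
python3 - <<'E'
from h import *
np.set_printoptions(precision=2,suppress=True)
for z in (184,185,186): print(z,case(plane("side",298.5,209.2,z)))
for th in np.arange(1.7,-.01,-.1):
    c=H+48*np.array([-np.cos(th),np.sin(th)])+2.5*np.array([np.sin(th),np.cos(th)])
    print(round(th,2),"TCP",c+[8,14])
goto(0,191,x=1.2)
E
```

```text
184 [  1.06 -60.03 184.  ]
185 [  0.88 -60.93 185.  ]
186 [  0.7  -61.83 186.  ]
1.7 TCP [-13.34 185.28]
1.6 TCP [-18.1  185.91]
1.5 TCP [-22.9  186.06]
1.4 TCP [-27.69 185.73]
1.3 TCP [-32.43 184.92]
1.2 TCP [-37.06 183.64]
1.1 TCP [-41.54 181.91]
1.0 TCP [-45.83 179.74]
0.9 TCP [-49.88 177.15]
0.8 TCP [-53.65 174.17]
0.7 TCP [-57.1  170.83]
0.6 TCP [-60.2  167.17]
0.5 TCP [-62.93 163.21]
0.4 TCP [-65.24 158.99]
0.3 TCP [-67.12 154.57]
0.2 TCP [-68.55 149.99]
0.1 TCP [-69.51 145.28]
-0.0 TCP [-70.  140.5]
tcp [499.19 102.21 227.61] case [  1.15  96.22 227.61] shift cm [-9.62  0.01  4.16] rot [-3.14  0.    1.52] F [-0.22 -0.65 -0.  ] 10.85
```

```bash
python3 -m creep '[[-1,[-4,0,0],0],[-1,[-8,0,0],0],[-1,[-11.6,0,0],0],[-1,[-11.6,0,2],0],[-1,[-11.6,0,4.4],0],[-1,[-11.6,0,4.5],0],[-1,[-11.6,0,4.5],0]]'
python3 -m creep '[[-1,[-0.5,0,0],0],[-1,[-1,0,0],0],[-1,[-1.3,0,0],0],[-1,[-1.3,0,0],0]]'
python3 -m creep '[[-1,[-0.2,0,0],0],[-1,[-0.4,0,0],0],[-1,[-0.4,0,0],0]]'
python3 -m creep '[[-1,[-0.2,0,0],0],[-1,[-0.4,0,0],0],[-1,[-0.4,0,0],0]]'
python3 -c "
from h import *
goto(-41.5,187,x=1.2)"
```

```text
clock: 11.55
eef_pos: [492.8, -13.8, 182.9]
eef_rot: [-3.141, 0.0, 1.514]
wrist_force: [0.2, 0.4, -0.1]
finger_gap: 0.3
finger_force: 0.0
clock: 11.95
eef_pos: [492.2, -26.8, 182.8]
eef_rot: [3.141, 0.0, 1.514]
wrist_force: [0.1, 0.6, 0.2]
finger_gap: 0.4
finger_force: 0.0
clock: 12.25
eef_pos: [491.9, -30.5, 182.5]
eef_rot: [-3.142, 0.0, 1.515]
wrist_force: [-0.4, -0.2, 0.5]
finger_gap: 0.5
finger_force: 0.0
clock: 12.55
eef_pos: [491.6, -34.2, 182.3]
eef_rot: [-3.141, -0.001, 1.515]
wrist_force: [0.4, 2.9, -1.1]
finger_gap: 0.3
finger_force: 1.4
tcp [491.62065301 -34.19020465 182.34198826] case [  1.16685942 -40.38777118 182.34198826] shift cm [-0.11124371  0.00337071  0.03412547] rot [-3.14138886e+00 -6.53316411e-04  1.51474952e+00] F [ 0.44667705  2.89795082 -1.06941553] 12.55
```

```bash
python3 -m creep '[[-1,[-0.3,0,0.13],0],[-1,[-0.54,0,0.26],0],[-1,[-0.75,0,0.39],0],[-1,[-0.95,0,0.52],0]]'
python3 -m creep '[[-1,[-0.19,0,0.14],0],[-1,[-0.38,0,0.3],0],[-1,[-0.56,0,0.46],0],[-1,[-0.73,0,0.63],0]]'
python3 -c "
from h import *
goto(-57.1,175.8,x=1.2)"
```

```text
clock: 12.95
eef_pos: [491.1, -43.6, 177.2]
eef_rot: [-3.142, -0.001, 1.515]
wrist_force: [-0.0, 5.4, 0.4]
finger_gap: 0.2
finger_force: 2.3
clock: 13.35
eef_pos: [490.7, -50.8, 170.9]
eef_rot: [3.142, -0.001, 1.515]
wrist_force: [0.0, 5.2, 0.6]
finger_gap: 0.3
finger_force: 2.2
tcp [490.72306049 -50.84063988 170.94379399] case [  1.19594123 -57.06235722 170.94379399] shift cm [-0.00377405  0.00040667  0.01437682] rot [ 3.14157899e+00 -6.87034028e-04  1.51493292e+00] F [0.04779518 5.19161931 0.6368241 ] 13.35
```

```bash
python3 -m creep '[[-1,[-0.16,0,0.18],0],[-1,[-0.31,0,0.37],0],[-1,[-0.45,0,0.57],0],[-1,[-0.58,0,0.77],0]]'
python3 -m creep '[[-1,[-0.12,0,0.2],0],[-1,[-0.23,0,0.42],0],[-1,[-0.32,0,0.64],0],[-1,[-0.42,0,0.86],0]]'
python3 -c "
from h import *
goto(-67.1,159.6,x=1.2)"
```

```text
clock: 13.75
eef_pos: [490.4, -56.8, 163.3]
eef_rot: [3.141, -0.0, 1.515]
wrist_force: [0.1, 4.5, 1.6]
finger_gap: 0.4
finger_force: 1.8
clock: 14.15
eef_pos: [490.2, -61.3, 154.5]
eef_rot: [3.142, 0.0, 1.515]
wrist_force: [-0.4, 3.3, 1.2]
finger_gap: 0.3
finger_force: 1.2
tcp [490.17472904 -61.28215079 154.48082302] case [  1.22870604 -67.51820458 154.48082302] shift cm [ 0.04181674 -0.00288852 -0.01192643] rot [3.14150519e+00 2.02718660e-04 1.51474304e+00] F [-0.40787679  3.30777568  1.17122115] 14.15
```

```bash
cat > lid.py <<'E'
from h import *
import cv2
a=cv2.cvtColor(cv2.imread("pics/side0.png"),cv2.COLOR_BGR2GRAY).astype(float)
rgb=manip.camera("side");b=cv2.cvtColor(rgb,cv2.COLOR_RGB2GRAY).astype(float)
r=[]
for c in list(range(266,284))+list(range(308,322)):
    y=[]
    for im in(a,b):
        p=im[197:222,c]; k=np.argmin(p); j=k-np.argmax(p[k::-1]>95); y.append(197+j+(p[j]-95)/(p[j]-p[j+1]))
    r.append(case(plane("side",c,y[1],112))[1]-case(plane("side",c,y[0],112))[1])
print("lid moved",np.median(r),np.round(r,1))
if __name__=="__main__": print(b[200:236:1,284:316:2].astype(int))
E
python3 lid.py
```

```text
lid moved nan [  -7.8  -82.8  -48.9   21.1   28.6   30.9 -204.  -201.2    2.8   31.8
   -8.    -8.6   -8.8   -8.3   -7.8   -7.8   -8.    -7.9    nan -237.3
 -234.8   11.4   -7.8   -7.8   -7.8   -8.2   -8.2   -8.    -7.8   -7.8
   -7.7   -7.8]
[[178 158 136  92  72  31  25  25  24  51  26  22  23  19 133 214]
 [134  87  68  59  71  29  22  22  20  52  25  20  18  20 178 232]
 [ 86  59  60  54  65  25  21  20  20  57  26  21  18  26 203 233]
 [114  96 124  85  69  23  18  19  21  61  25  49  73 103 215 232]
 [206 152 192 128  95  24  19  26  28  72  56 129 161 203 230 232]
 [231 181 192 162 145  51  43  54  47  85  99 206 219 222 227 215]
 [234 182 181 171 168  95  82  86  60  92 107 207 192 146 140 125]
 [233 176 185 183 177 126  94  92  60  93  95 127 105  62  53  42]
 [234 172 182 181 174 130  93  92  58  93  89  53  38  34  43  54]
 [216 149 164 128 139 113  93  92  57  93  88  56  55  66  82 101]
 [126  88 152  78  75  79  92  92  57  93  92  95  98 100 105 110]
 [ 41  41 149  88  54  72  92  92  57  93  96 107 110 110 109 110]
 [ 53  53 148 117  97  91  93  91  57  93  95 106 109
[... 1128 characters left out ...]
107 108  90  65 100 110]
 [ 65  66  65  72 105 107 106  88  47  74 109 110  92  66 100 111]
 [ 66  65  66  69 101 108 108  74  19  57 106 105  95  66  96 111]
 [ 66  64  65  69 101 107 106  68  15  50  94  88  81  65  81 110]
 [ 65  64  65  67  96 101  97  60  15  39  75  71  67  65  74 104]
 [ 66  65  65  65  80  82  78  53  17  43  65  65  65  64  71  83]
 [ 66  65  66  65  68  68  66  58  39  56  65  65  65  65  66  67]]lid.py:9: RuntimeWarning: divide by zero encountered in scalar divide
  p=im[197:222,c]; k=np.argmin(p); j=k-np.argmax(p[k::-1]>95); y.append(197+j+(p[j]-95)/(p[j]-p[j+1]))
h.py:8: RuntimeWarning: invalid value encountered in divide
  return p["origin"],d/np.linalg.norm(d)
```

The lid has moved 7.8 mm since the start, so it's drawn tight. I'll press on down in small steps, feeling for the buffer.

```bash
python3 -m creep '[[-1,[-0.02,0,0.15],0],[-1,[-0.05,0,0.3],0],[-1,[-0.05,0,0.3],0]]'
python3 -m creep '[[-1,[-0.03,0,0.15],0],[-1,[-0.03,0,0.15],0]]'
python3 -m creep '[[-1,[-0.02,0,0.1],0],[-1,[-0.02,0,0.1],0]]'
```

```text
clock: 14.5
eef_pos: [490.1, -61.9, 151.5]
eef_rot: [-3.142, 0.0, 1.515]
wrist_force: [-0.3, -0.0, 0.9]
finger_gap: 0.4
finger_force: 0.5
clock: 14.7
eef_pos: [490.1, -62.1, 150.1]
eef_rot: [3.142, 0.0, 1.515]
wrist_force: [0.8, -0.5, 1.2]
finger_gap: 0.7
finger_force: 0.6
clock: 14.9
eef_pos: [490.1, -62.2, 149.1]
eef_rot: [-3.142, 0.0, 1.515]
wrist_force: [-0.1, -1.6, 1.7]
finger_gap: 0.6
finger_force: 0.7
```

```bash
python3 -m creep '[[-1,[-0.02,0,0.12],0],[-1,[-0.02,0,0.12],0]]'
python3 -m creep '[[-1,[-0.02,0,0.1],0],[-1,[-0.02,0,0.1],0]]'
python3 -m creep '[[-1,[-0.01,0,0.1],0],[-1,[-0.01,0,0.1],0]]'
```

```text
clock: 15.1
eef_pos: [490.1, -62.3, 147.8]
eef_rot: [-3.142, 0.0, 1.515]
wrist_force: [0.0, -2.3, 0.3]
finger_gap: 0.3
finger_force: 0.6
clock: 15.3
eef_pos: [490.0, -62.5, 146.8]
eef_rot: [-3.141, -0.0, 1.515]
wrist_force: [0.7, -0.5, 1.2]
finger_gap: 0.1
finger_force: 0.5
clock: 15.5
eef_pos: [490.0, -62.6, 145.8]
eef_rot: [-3.141, -0.0, 1.515]
wrist_force: [0.0, -0.9, 1.2]
finger_gap: 0.3
finger_force: 0.5
```

```bash
python3 -m creep '[[-1,[0,0,0.1],0],[-1,[0,0,0.1],0]]'
python3 -m creep '[[-1,[0,0,0.1],0],[-1,[0,0,0.1],0]]'
python3 -m creep '[[-1,[0,0,0.08],0],[-1,[0,0,0.08],0]]'
```

```text
clock: 15.7
eef_pos: [490.0, -62.6, 144.8]
eef_rot: [-3.141, -0.0, 1.515]
wrist_force: [-0.1, -0.8, 1.0]
finger_gap: 0.6
finger_force: 0.4
clock: 15.9
eef_pos: [490.0, -62.6, 143.8]
eef_rot: [-3.141, -0.0, 1.515]
wrist_force: [0.4, -1.2, 1.6]
finger_gap: 0.6
finger_force: 0.4
clock: 16.1
eef_pos: [490.0, -62.6, 143.0]
eef_rot: [-3.141, -0.0, 1.515]
wrist_force: [0.1, -0.9, 1.8]
finger_gap: 1.0
finger_force: 0.3
```

```bash
python3 -m creep '[[-1,[0,0,0.08],0],[-1,[0,0,0.08],0]]'
python3 -m creep '[[-1,[0,0,0.08],0],[-1,[0,0,0.08],0]]'
python3 -m creep '[[-1,[0,0,0.08],0],[-1,[0,0,0.08],0]]'
```

```text
clock: 16.3
eef_pos: [490.0, -62.6, 142.2]
eef_rot: [-3.141, -0.0, 1.515]
wrist_force: [0.6, -1.1, 0.6]
finger_gap: 0.5
finger_force: 0.3
clock: 16.5
eef_pos: [490.1, -62.6, 141.7]
eef_rot: [3.141, 0.0, 1.515]
wrist_force: [-0.7, -1.0, 3.0]
finger_gap: 0.4
finger_force: 1.7
clock: 16.7
eef_pos: [490.1, -62.7, 141.5]
eef_rot: [3.141, 0.0, 1.515]
wrist_force: [-6.1, -1.2, 11.9]
finger_gap: 0.5
finger_force: 5.9
```

```bash
python3 -m creep '[[-1,[0,-0.03,0.03],0],[-1,[0,-0.03,0.03],0],[-1,[0,-0.03,0.03],0]]'
python3 -m creep '[[-1,[0,0,-0.3],0],[-1,[0,0,-2],0],[-1,[0,0,-6],0],[-1,[0,0,-10],0],[-1,[0,0,-12],0],[-1,[-10,0,-12],0],[-1,[-10,0,-12],0],[-1,[-10,0,-12],0],[-1,[-10,0,-12],0]]'
python3 lid.py 2>/dev/null
```

```text
clock: 17.0
eef_pos: [490.1, -62.6, 141.5]
eef_rot: [3.14, 0.0, 1.515]
wrist_force: [-4.0, -0.4, 13.7]
finger_gap: 0.4
finger_force: 6.8
clock: 17.9
eef_pos: [483.9, -162.9, 260.0]
eef_rot: [-3.141, -0.001, 1.513]
wrist_force: [0.2, 0.6, 0.0]
finger_gap: 0.6
finger_force: 0.0
lid moved nan [  -7.8   -7.9   -7.9   -7.6   -7.6  -49.9    nan    8.3   21.4   25.4
   30.5   32.6    nan  -92.6   23.7   14.9   -7.8   -7.6 -236.7  -33.2
 -226.2    nan    nan    2.   -38.6  -24.2  -37.1    nan    nan  -32.4
  -41.1    nan]
[[230 205 195 147 129 119 111  84  77  34  29  28  26  27  55  30]
 [180 141 127  88  81  71  64  60  69  33  25  24  22  25  55  29]
 [140 134 107  64  60  55  57  76  64  32  21  22  22  24  58  28]
 [ 99  98  82  58  59  81 105 147  84  33  20  21  21  25  59  25]
 [ 91  91 106 102 108 146 173 210 122  36  20  20  22  24  64  31]
 [170 157 171 164 169 179 187 220 147  40  20  26  29  36  79  58]
 [231 187 186 179 184 184 186 221 153  58  44  53  58  61  94  87]
 [240 190 198 192 185 185 187 208 142  99  82  89  85  71  98  93]
 [237 185 195 187 180 174 173 144 104 127  9
[... 1132 characters left out ...]
 182 107  98  63  86  99 107]
 [114 115 113 153 186 161 188 187 187 185 118  97  62  87 101 111]
 [114 115 114 140 185 151 184 187 188 188 142 106  68  90 107 114]
 [115 114 113 133 185 148 175 187 186 188 178 142 100 101 114 115]
 [114 115 114 127 184 166 172 187 188 189 189 174 142 113 114 114]
 [115 114 115 126 181 175 172 189 189 189 185 180 160 116 115 114]
 [114 114 115 120 175 178 169 189 191 192 184 170 154 116 115 115]
 [114 115 115 118 174 181 155 183 181 186 166 130 116 115 115 114]
 [115 115 115 115 160 162 126 146 125 127 115 109 109 115 115 113]
 [114 114 115 112 115 115  96  91  61  66  80 112 114 114 115 115]
 [114 115 115 113 107 109  90  66  41  57  76 113 114 116 115 115]]
```

```bash
python3 -m creep '[[-1,[0,0,-2],0],[-1,[0,0,-2],0],[-1,[0,0,-2],0],[-1,[0,0,-2],0]]'; python3 lid.py 2>/dev/null | head -2; python3 -c "
from cell import manip
print(manip.sign_off())"
```

```text
clock: 18.35
eef_pos: [484.1, -161.8, 279.6]
eef_rot: [-3.141, -0.0, 1.516]
wrist_force: [0.2, -0.2, 0.4]
finger_gap: 0.4
finger_force: 0.0
lid moved -7.717494346702788 [ -7.9  -8.   -7.9  -7.6  -7.5  -7.7  -7.8  -7.7  -7.8  -7.7  -7.7  -7.9
  -7.8  -7.8  -7.8  -7.8  -7.8  -7.6  -5.  -11.2  10.8  14.7  19.8  20.1
the job is handed in; nothing more can be done
None
```

The job is handed in at about 18 s: the loop is caught under the keeper's lip, the lever was pressed past centre onto the buffer (13.7 N last reading), the lid has moved about 7.7 mm and is drawn tight, and the arm is clear.

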